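Push a cover plate under the height gate and take the reading

ROBOT

A 6-joint arm with a two-finger parallel gripper is mounted at the origin on the work surface. World frame = base frame: x ahead of the robot, y to its left, z up, the work surface at z = 0. Lengths are in mm, angles in rad, forces in N, time in s.
With the tool pointing down it reaches from about 350 to 875 mm from the base axis. Payload 4.2 kg.
Tool frame: the origin (TCP) lies midway between the tips of the shut fingers; the grasp point (between the pads) lies 19 mm behind it; z points along the fingers, y is the direction in which the jaws open and shut (so a half turn about z gives the same grasp; the last joint's range is limited). The gripper opens to 85 mm and grips with 20 to 120 N. Pads are 22 mm wide; open, the fingers measure 114 mm over their backs; the gripper's body (76 mm by 85 mm) begins 54 mm behind the grasp point. The pads swing forward as they close: fully open they stand 13 mm farther back than shut.
Start: joints at [-0.938, 0.385, 0.008, 0, -1.194, -0.259], TCP at [228.236, -581.814, 231.312] pointing down, gripper open.
Joint ranges: [-3.14, 3.14], [-1.21, 2.06], [-1.07, 1.41], [-3.16, 2.05], [-2.99, -0.16], [-3.1, 3.1]. Speed limits (rad/s): [2.79, 2.79, 3.14, 3.14, 3.14, 3.14].

INTERFACE

Orientations are given as a unit quaternion [x, y, z, w].
In Python, from bench import arm gives the robot as it stands.
- The arm moves only by the tool send_rows, never from a script. Its arguments are lists of equal length, an entry for each row: "translation": the shift along the tool's x, y, z in mm, a list of three; "dr": the turn, a rotation vector about the tool's x, y, z in degrees, a list of three; "grip": the finger opening in mm, from 0 to 85.4. In form: {"translation": [[dx, dy, dz], ...], "dr": [[ax, ay, az], ...], "grip": [grip, ...]}. A call has exactly 5 rows; each row shifts and turns the commanded pose from where the row before left it, along the tool's axes as they then stand; what a row does not reach is not made up. A row lasts 1/8 s, in which the tool goes at most 62.5 mm and 10.7 degrees, less where a joint would pass 70% of its speed; a pose out of reach is approached as far as the arm can. A call with a gripper value outside its range is refused whole. The fingers move at their own pace and stop on an object; the grip force is fixed at half the most. Time passes only in rows, so rows that do not move let the fingers close, or fill a call up. It gives the time, the measured TCP pose, the force and the opening at its end, in the units of the state.
- arm.read_state(): the state, without advancing time (a new reading comes with each control period).
- arm.get_image(name): name is "scene" or "top" or "wrist"; returns the picture (420x560x3 uint8, red, green, blue); there is no depth.
- arm.camera_info(name): a dict with "fx", "fy", "cx", "cy" (pixels), "cam_to_world" (4x4, takes a point from camera to world coordinates). Camera axes: x right, y down, z forward; pixel columns grow to the right and rows downward; lengths in mm; the calibration is good to about 2 mm. A picture is of the moment at which its call begins: read the wrist's pose just before it. camera_info takes no time and is no camera call; for the wrist camera it gives the pose at the moment of the call.
- arm.job_done(): hands the job in, once; it reports no verdict.
Trained networks look in the newest picture that a camera, given by its name, has taken for a name from the list of things; names that differ only in an ending like _2 or _b are one class to them, and where a whole thing is asked for, a point or a joint stands for the part that bears it (a point fixed in the world has none). Each returns a list of dicts, best first, with "confidence" (0 to 1); they miss things now and then, are a little off and sometimes report something else, mostly with a low value. They report only what shows in the picture. A call takes as long as a camera call.
- arm.search_frame(thing, camera): "xyz" ([x, y, z] in mm, in world coordinates, good to about 4 mm: the middle of the surface that is visible of it).
- arm.place_of(thing, camera): "xyz" ([x, y, z] in mm, in world coordinates, good to about 4 mm: a listed point, or the origin of a listed thing).
The state is a dict: "clock": time; "joints": joint angles; "joint_vel": joint speeds; "joint_efforts": joint torques, N m; "position": TCP position; "ee_rot": TCP orientation; "contact_force": force on the tool from outside, world axes, zero at the start; "wrist_torque": the same for the moment, N m; "gripper_width": finger opening in mm.
Only numpy, scipy, OpenCV 4.12 (cv2) and the standard library are available. Lean on these libraries where they do the work, as an engineer would, in place of code of your own. Each camera call takes 0.05 s, during which the arm holds its last target.

TASK

Push the flat cover plate with the low boss along the bench and under the low bridge of the height gate, in at the flared mouth, until its front edge sits square against the stop behind the bridge; then press the push button right down and let it come back up. Only push the plate with the fingertips: do not grasp, lift or tip it, and do not press the button before the plate is home. Leave the other things on the bench where they are.

Things in the scene. Friction and masses are not known exactly. Their poses are not given: they have to be found in the camera images.
- plate: loose aluminium cover plate lying flat, 130 (x) x 80 (y) x 16 mm thick, about 0.45 kg, with a round boss 40 mm in diameter in the middle of its top, 28 mm high over all (the LOW boss). Origin: centre of its underside, on the bench; x along its length, z up. It slides on the bench and starts before the mouth of the gate, up to 0.3 rad askew and up to 35 mm off the gate's centre line
- gate: low bridge fixed to the bench: a bar 30 mm deep (x) and 146 wide (y), underside 32 mm and top 46 mm up (bolt heads 51), on two legs with 96 mm between them. Origin: on the bench under the bar's middle; x points the way the plate is pushed in, z up. With the plate home, the two origins coincide, the boss is under the bar and the plate's rear edge, where it is pushed, is at x = -65 mm
- gate_mouth (a point): point on the bench in the middle of the gate's mouth, at gate x = -60 mm. From here an 18 mm high wing before each leg narrows the way in from about 135 mm wide to the 96 mm between the legs
- gate_stop (a point): point on the bench at the middle of the stop's flat face, at gate x = +65 mm; the stop is a fixed block 90 mm wide, 30 mm thick and 22 mm high. Nothing else guides the plate
- button_top (a point): centre of the top of a black round push button, 32 mm across, in a small grey housing fixed to the bench; it stands to the robot's left or to its right. Pressed straight down, it goes 6 mm deep, needs about 5 N at the bottom and springs back up
- button (a joint): how far the button is pressed, m: 0 up, 0.006 fully down
- tall_plate: (bystander, leave it alone) cover plate of the same outline but with a tall boss, 50 mm high over all, which does not fit under the bridge. Origin: centre of underside
- plug_gauge: (bystander, leave it alone) steel plug gauge, 28 mm across, 68 mm high, standing beside the gate. Origin: centre of underside
- ring_gauge: (bystander, leave it alone) steel ring gauge, 56 mm across, 18 mm high, lying beside the gate. Origin: centre of underside
- jar: (bystander, leave it alone) round jar, 56 mm across, 50 mm high, on the side of the robot where the button is not. Origin: centre of underside
- oil: (bystander, leave it alone) plastic bottle, 60 mm across, 150 mm high. Origin: centre of underside
- spanner: (bystander, leave it alone) steel spanner lying on the far part of the bench. Origin: under its middle
- caliper: (bystander, leave it alone) caliper 230 mm long and 12 mm high, lying to the right. Origin: under the middle of its beam

How it is judged (in metres and radians):
On the way, in this order (a step that is already met when the one before it is completed fails the run):
1. the plate lies home under the bridge, square against the stop (x of plate in the frame of gate between -0.004 and 0.004 m and y of plate in the frame of gate between -0.012 and 0.012 m and angle between the x axis of plate and the x axis of gate, either way round below 0.06 rad and angle between plate's own z axis and vertical below 0.04 rad), for 0.2 s.
2. the button is pressed down (value of joint button above 0.0045 m), for 0.05 s.
At the end, for the whole second after the job is handed in: The plate lies flat and at rest with its origin within 4 mm of the gate's along the gate's x and 12 mm across, its length within 0.06 rad of the gate's x axis (square against the stop), after which the button has been pressed at least 4.5 mm down and is up again (under 1.5 mm) (all of step 1 and height (world z) of plate below 0.003 m and linear speed of plate below 0.01 m/s and value of joint button below 0.0015 m); the robot touches nothing.
It fails at once if the plate is lifted more than 6 mm or tipped more than 0.12 rad (height (world z) of plate above 0.006 m or angle between plate's own z axis and vertical above 0.12 rad).
It fails at once if the button is pressed while the plate is more than 8 mm short of the stop (value of joint button above 0.003 m and x of plate in the frame of gate below -0.008 m).
It fails at once if another thing on the bench is moved more than 25 mm or knocked over (distance of any of plug_gauge, ring_gauge, jar, oil, spanner, caliper, tall_plate from where it was at the start of the episode above 0.025 m or angle between any of plug_gauge, ring_gauge, jar, oil, spanner, caliper, tall_plate's own z axis and vertical above 0.5 rad).
It also fails if it takes over 61 s, if anything falls off the work surface, if the arm or the gripper's body presses on something with over 40 N, if the wrist force passes 120 N, or if a joint passes its speed limit or range.

## Working session

There is one attempt and no reset: what is moved stays moved. The work goes in short steps, Python scripts to look and compute and a tool call to move; the robot and the scene stay as the last step left them, time stands still between calls to the robot, and variables do not carry over. Pictures are saved under pics/ and viewed, and the job is handed in when it is done.

Besides the shell and the picture viewer there is one more tool, called after "Request:" as name(argument=value, ...), one argument or row to a line, values as JSON. send_rows: Moves the arm, as the interface text tells. Its arguments: {"type":"object","properties":{"translation":{"type":"array"},"dr":{"type":"array"},"grip":{"type":"array"}},"required":["translation","dr","grip"]}

```bash
mkdir -p pics; ls
python3 - <<'E'
from bench import arm
import cv2
s=arm.read_state();print(s)
for c in ["scene","top"]:
    im=arm.get_image(c);cv2.imwrite(f"pics/{c}0.png",im[:,:,::-1])
    for t in ["plate","gate","gate_mouth","gate_stop","button_top","tall_plate","plug_gauge","ring_gauge","jar","oil"]:
        r=arm.place_of(t,c);print(c,t,[(round(q["confidence"],2),[round(float(v)) for v in q["xyz"]]) for q in r[:2]])
print(arm.read_state()["clock"])
E
```

```text
pics
{'clock': 0.0, 'joints': array([-9.38405593e-01,  3.85559512e-01,  6.61347801e-03, -5.16989133e-04,
       -1.19398556e+00, -2.58553933e-01]), 'joint_vel': array([-8.44541201e-04, -5.50873804e-04,  6.46322632e-04, -8.72020020e-05,
       -6.81305560e-04, -7.08894587e-04]), 'joint_efforts': array([ 1.07329520e-04, -3.92294168e+01,  1.88404101e+01,  4.18628410e+00,
       -4.57893329e-03,  3.68722951e-06]), 'position': array([ 228.02366311, -581.28774314,  230.21229212]), 'ee_rot': array([-1.85738037e-01,  9.82598689e-01,  1.06696252e-03, -2.43215706e-04]), 'contact_force': array([0.3722226 , 0.11107919, 0.40835195]), 'wrist_torque': array([-0.00064262, -0.00625298,  0.01361013]), 'gripper_width': 85.39304050081056}
scene plate [(0.68, [554, -70, 0])]
scene gate [(0.88, [547, 115, -1]), (0.74, [670, 146, 0])]
scene gate_mouth []
scene gate_stop [(0.69, [541, 176, -4]), (0.6, [662, -354, 0])]
scene button_top [(0.69, [356, 294, 20]), (0.31, [554, -72, 3])]
scene tall_plate [(0.92, [664, -354, 1]), (0.71, [549, 113, -1])]
scene plug_gauge [(0.55, [670, 148, 0])]
scene ring_gauge [(0.85, [421, 91, 3])]
scene jar [(0.7, [371, -310, 0])]
scene oil [(0.62, [659, 352, 3]), (0.31, [549, 115, 0])]
top plate [(0.71, [554, -68, -1])]
top gate [(0.74, [550, 116, -1])]
top gate_mouth [(0.51, [421, 86, 0])]
top gate_stop [(0.9, [537, 178, -1])]
top button_top [(0.5, [353, 291, 22])]
top tall_plate [(0.97, [660, -352, 1]), (0.49, [557, -71, -3])]
top plug_gauge [(0.65, [678, 148, 0])]
top ring_gauge [(0.73, [418, 89, 1]), (0.55, [761, 21, 1])]
top jar [(0.81, [369, -310, 0])]
top oil [(0.92, [658, 354, 2]), (0.28, [536, 181, -2])]
1.1
```

View pics/top0.png

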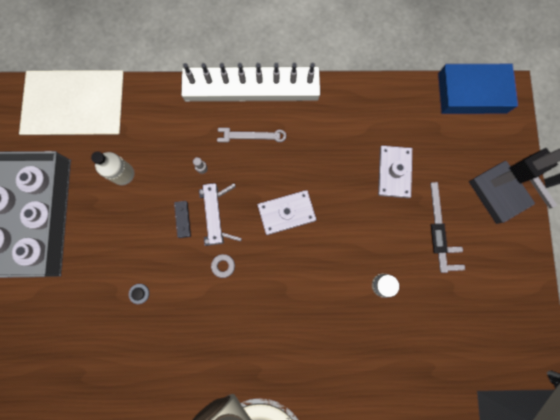

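View pics/scene0.png

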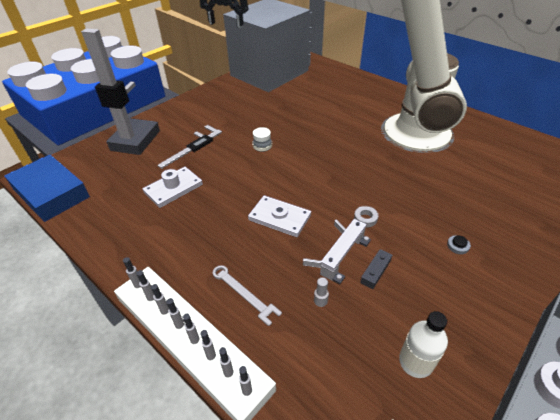

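Run:
```python
from bench import arm
import numpy as np
for c in ["top","scene"]:
    i=arm.camera_info(c);print({k:(np.round(v,3).tolist() if hasattr(v,'shape') else v) for k,v in i.items()})
```

```text
{'fx': 389.76080916816653, 'fy': 389.76080916816653, 'cx': 282.0076709295194, 'cy': 206.76986837648977, 'cam_to_world': [[-0.011, -0.985, 0.17, 397.069], [-1.0, 0.009, -0.016, -45.295], [0.014, -0.17, -0.985, 987.765], [0.0, 0.0, 0.0, 1.0]]}
{'fx': 391.21921727614586, 'fy': 391.21921727614586, 'cx': 286.9708385857191, 'cy': 210.35222966408736, 'cam_to_world': [[-0.662, 0.532, -0.527, 1036.449], [0.749, 0.463, -0.474, 385.483], [-0.008, -0.709, -0.706, 683.455], [0.0, 0.0, 0.0, 1.0]]}
```

```bash
cat > h.py <<'E'
from bench import arm
import cv2, numpy as np
def proj(info,P):
    T=np.linalg.inv(info["cam_to_world"]);p=np.c_[P,np.ones(len(P))]@T.T
    return np.c_[info["fx"]*p[:,0]/p[:,2]+info["cx"],info["fy"]*p[:,1]/p[:,2]+info["cy"]]
def rect(im,info,z,x0,x1,y0,y1,s=2.0):
    # output: col = (y1-y)*s (y left), row=(x1-x)*s
    W=np.array([[x1,y1,z],[x1,y0,z],[x0,y0,z],[x0,y1,z]],float)
    d=np.array([[0,0],[(y1-y0)*s,0],[(y1-y0)*s,(x1-x0)*s],[0,(x1-x0)*s]],np.float32)
    M=cv2.getPerspectiveTransform(proj(info,W).astype(np.float32),d)
    return cv2.warpPerspective(im,M,(int((y1-y0)*s),int((x1-x0)*s)),flags=cv2.INTER_CUBIC)
E
python3 - <<'E'
from h import *
im=cv2.imread("pics/top0.png");i=arm.camera_info("top")
for z in (16,46):
    r=rect(im,i,z,430,680,-150,230)
    cv2.imwrite(f"pics/rect{z}.png",r)
    g=cv2.cvtColor(r,cv2.COLOR_BGR2GRAY);m=cv2.morphologyEx((g>130).astype(np.uint8),cv2.MORPH_OPEN,np.ones((9,9)))
    for c in cv2.findContours(m,0,2)[0]:
        if cv2.contourArea(c)>2000:
            (a,b),(w,h),t=cv2.minAreaRect(c);print(z,"x",680-b/2,"y",230-a/2,w/2,h/2,t)
E
```

```text
16 x 438.25 y 87.5 46.99999237060547 15.499998092651367 -0.0
16 x 551.4814758300781 y -71.8453369140625 83.09571075439453 132.84735107421875 74.42745971679688
16 x 549.9343566894531 y 119.28358459472656 153.50360107421875 42.93035888671875 82.98694610595703
46 x 546.7833251953125 y -70.99212646484375 80.53642272949219 128.6415252685547 74.44231414794922
46 x 545.1619567871094 y 114.24942016601562 148.72434997558594 41.44203567504883 82.99061584472656
```

View pics/rect16.png

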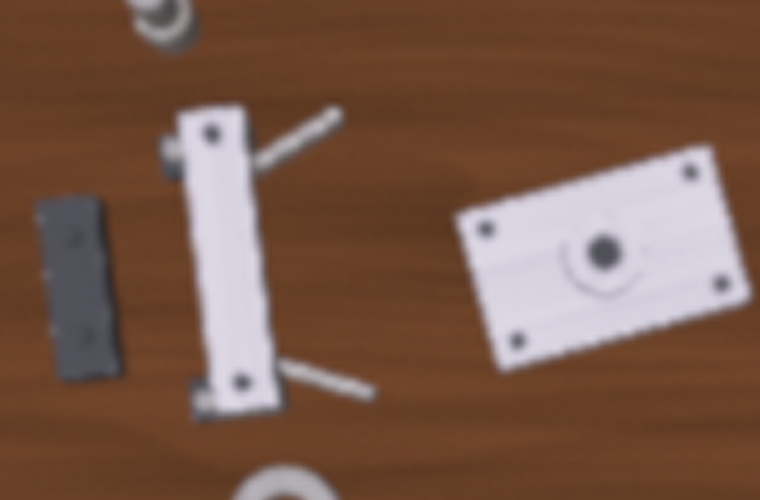

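Request:
send_rows(
  translation=[
    [-20,22,0],
    [-40,44,0],
    [-40,44,0],
    [-40,44,0],
    [-40,44,0],
  ],
  dr=[
    [0,0,5.5],
    [0,0,0],
    [0,0,0],
    [0,0,0],
    [0,0,0],
  ],
  grip=[50,50,50,50,50],
)

```text
clock: 1.72
position: [345.1, -339.3, 231.6]
ee_rot: [-0.138, 0.99, -0.0, 0.0]
contact_force: [-0.2, 0.6, -1.0]
gripper_width: 50.2
```

Request:
send_rows(
  translation=[
    [-40,44,0],
    [-40,44,0],
    [-40,44,0],
    [-40,44,0],
    [-40,44,50],
  ],
  dr=[
    [0,0,0],
    [0,0,0],
    [0,0,0],
    [0,0,0],
    [0,0,0],
  ],
  grip=[50,50,50,50,50],
)

```text
clock: 2.35
position: [474.7, -82.6, 193.9]
ee_rot: [-0.139, 0.99, -0.0, 0.005]
contact_force: [0.3, 0.2, -0.4]
gripper_width: 50.0
```

```bash
cat >> h.py <<'E'
def st():
    s=arm.read_state();from scipy.spatial.transform import Rotation as R
    M=R.from_quat(s["ee_rot"]).as_matrix()
    print("t %.2f"%s["clock"],"pos",np.round(s["position"],1),"jawdir %.1f"%np.degrees(np.arctan2(M[1,1],M[0,1])),"z",np.round(M[:,2],3),"F",np.round(s["contact_force"],1),"w %.1f"%s["gripper_width"],"j",np.round(s["joints"],2))
    return s,M
def to(target,jaw=None):
    s,M=st();d=np.r_[target]-s["position"]
    if jaw is not None:
        a=np.radians(jaw);y=np.array([np.cos(a),np.sin(a),0]);z=np.array([0,0,-1.]);M=np.c_[np.cross(y,z),y,z]
    print("tool delta",np.round(M.T@d,1))
E
python3 -c "
from h import *
to([480,-77,30])
i=arm.camera_info('wrist');print(i)
cv2.imwrite('pics/w1.png',arm.get_image('wrist')[:,:,::-1])"
```

```text
t 2.35 pos [474.7 -82.6 193.9] jawdir 106.0 z [ 0.01  0.   -1.  ] F [ 0.3  0.2 -0.4] w 50.0 j [ 0.17  0.17 -0.4   0.   -1.   -1.46]
tool delta [ -5.1   4.3 163.9]
{'fx': 326.81205698954943, 'fy': 326.81205698954943, 'cx': 284.37233109062197, 'cy': 210.92155995728353, 'cam_to_world': array([[-2.76079668e-01,  9.09937053e-01,  3.09506988e-01,
         3.95812022e+02],
       [ 9.61134075e-01,  2.61756403e-01,  8.77774256e-02,
        -1.05958183e+02],
       [-1.14350380e-03,  3.21711275e-01, -9.46837128e-01,
         3.36461191e+02],
       [ 0.00000000e+00,  0.00000000e+00,  0.00000000e+00,
         1.00000000e+00]])}
```

View pics/w1.png

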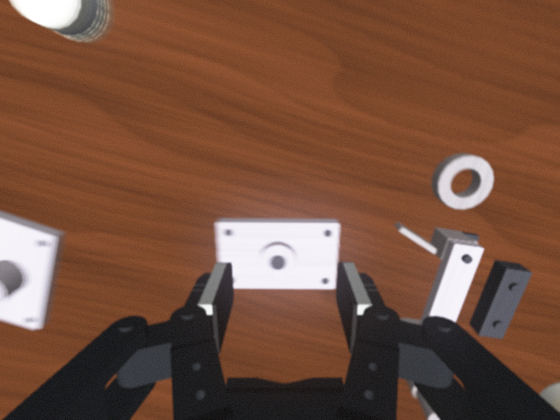

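```bash
python3 -c "
from h import *
i=arm.camera_info('wrist');C=np.array(i['cam_to_world'])
for u,v,z in [(278,220,16),(217,220,16),(339,220,16),(278,262,28),(278,290,16)]:
    d=C[:3,:3]@[(u-i['cx'])/i['fx'],(v-i['cy'])/i['fy'],1];p=C[:3,3]+d*(z-C[2,3])/d[2];print(u,v,np.round(p,1))
"
```

```text
278 220 [504.6 -77.1  16. ]
217 220 [ 521.7 -136.9   16. ]
339 220 [487.4 -17.2  16. ]
278 262 [544.4 -65.7  28. ]
278 290 [583.1 -55.   16. ]
```

Request:
send_rows(
  translation=[
    [-3,4,40],
    [0,0,50],
    [0,0,45],
    [0,0,0],
    [0,0,0],
  ],
  dr=[
    [0,0,0],
    [0,0,0],
    [0,0,0],
    [0,0,0],
    [0,0,0],
  ],
  grip=[50,50,50,50,50],
)

```text
clock: 3.02
position: [474.4, -80.2, 57.5]
ee_rot: [-0.139, 0.99, -0.0, 0.001]
contact_force: [0.7, 0.6, 0.6]
gripper_width: 50.0
```

```bash
python3 -c "
from h import *
to([480,-77,4])
cv2.imwrite('pics/w2.png',arm.get_image('wrist')[:,:,::-1])
i=arm.camera_info('wrist');np.save('w2.npy',i['cam_to_world'])
for c in ('wrist','top'):
  for q in arm.place_of('plate',c)[:2]: print(q)
"
```

```text
t 3.02 pos [474.4 -80.2  57.5] jawdir 106.0 z [ 0.003 -0.    -1.   ] F [0.7 0.6 0.6] w 50.0 j [ 0.17  0.36 -0.56  0.   -0.65 -1.46]
tool delta [-6.1  1.6 53.6]
{'xyz': [553.7, -72.1, 1.2], 'confidence': 0.96}
{'xyz': [554.2, -68.0, -1.2], 'confidence': 0.71}
```

View pics/w2.png

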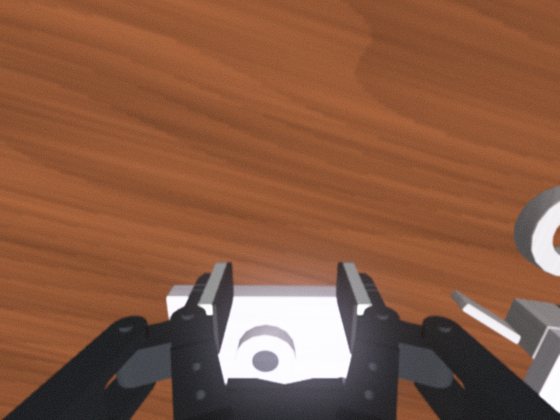

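Request:
send_rows(
  translation=[
    [-4,1,30],
    [0,0,16],
    [0,0,6],
    [0,0,0],
    [0,0,0],
  ],
  dr=[
    [0,0,0],
    [0,0,0],
    [0,0,0],
    [0,0,0],
    [0,0,0],
  ],
  grip=[50,50,50,50,50],
)

```text
clock: 3.8
position: [477.3, -78.1, 5.0]
ee_rot: [-0.139, 0.99, -0.0, 0.001]
contact_force: [0.4, -0.1, -0.5]
gripper_width: 50.0
```

Request:
send_rows(
  translation=[
    [-4,0,0],
    [-4,0,0],
    [-3,0,0],
    [-2,0,0],
    [0,0,0],
  ],
  dr=[
    [0,0,0],
    [0,0,0],
    [0,0,0],
    [0,0,0],
    [0,0,0],
  ],
  grip=[50,50,50,50,50],
)

```text
clock: 4.42
position: [489.2, -74.6, 4.0]
ee_rot: [-0.138, 0.99, -0.0, -0.0]
contact_force: [0.1, 0.0, 0.3]
gripper_width: 50.5
```

```bash
python3 -c "
from h import *
to([499.1,-71.5,4])
cv2.imwrite('pics/w3.png',arm.get_image('wrist')[:,:,::-1])
"
```

```text
t 4.42 pos [489.2 -74.6   4. ] jawdir 105.9 z [-0. -0. -1.] F [0.1 0.  0.3] w 50.5 j [ 0.18  0.47 -0.57 -0.   -0.53 -1.47]
tool delta [-10.3   0.2  -0. ]
```

View pics/w3.png

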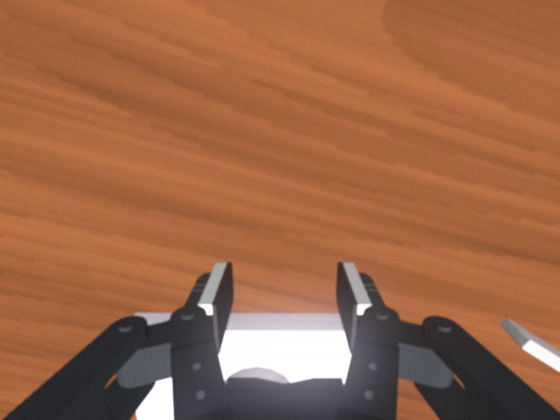

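Request:
send_rows(
  translation=[
    [-5,0,0],
    [-5,0,0],
    [-3.3,1,0],
    [-3.3,1,0],
    [-3.3,1,0],
  ],
  dr=[
    [0,0,0],
    [0,0,0],
    [0,0,1.5],
    [0,0,1.5],
    [0,0,1.5],
  ],
  grip=[50,50,50,50,50],
)

```text
clock: 5.1
position: [506.2, -66.5, 3.7]
ee_rot: [-0.098, 0.995, 0.0, -0.002]
contact_force: [-3.9, -0.9, 0.4]
gripper_width: 49.5
```

Request:
send_rows(
  translation=[
    [-3.3,1,0],
    [-3.3,1,0],
    [-2.5,1,0],
    [0,0,0],
    [0,0,0],
  ],
  dr=[
    [0,0,1.5],
    [0,0,1.5],
    [0,0,1.4],
    [0,0,0],
    [0,0,0],
  ],
  grip=[50,50,50,50,50],
)

```text
clock: 5.72
position: [516.9, -61.8, 4.3]
ee_rot: [-0.061, 0.998, 0.0, 0.001]
contact_force: [-0.7, -0.5, -0.6]
gripper_width: 50.5
```

```bash
python3 -c "
from h import *
to([499.1,-71.5,4])
cv2.imwrite('pics/w4.png',arm.get_image('wrist')[:,:,::-1])
cv2.imwrite('pics/t4.png',arm.get_image('top')[:,:,::-1])
cv2.imwrite('pics/r4.png',rect(cv2.imread('pics/t4.png'),arm.camera_info('top'),16,430,680,-150,230))
for c in ('wrist','top'):
  for q in arm.place_of('plate',c)[:2]: print(q)
"
```

```text
t 5.72 pos [516.9 -61.8   4.3] jawdir 97.0 z [ 0.002  0.    -1.   ] F [-0.7 -0.5 -0.6] w 50.5 j [ 0.19  0.49 -0.51  0.   -0.57 -1.64]
tool delta [18.8 -7.4  0.3]
{'xyz': [570.4, -70.5, 2.9], 'confidence': 0.95}
{'xyz': [661.5, -351.2, -1.7], 'confidence': 0.73}
```

View pics/r4.png

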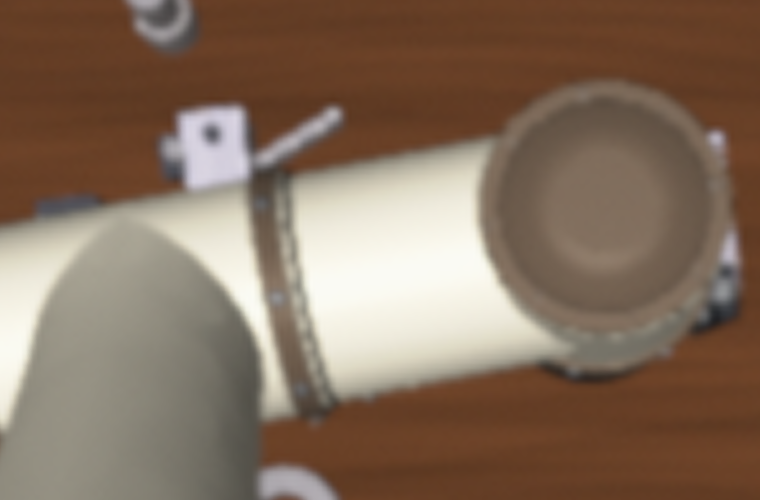

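View pics/w4.png

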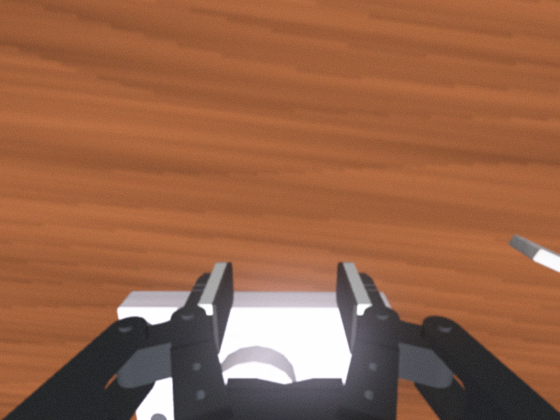

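Request:
send_rows(
  translation=[
    [10,0,0],
    [6,0,-40],
    [0,0,-50],
    [0,0,-10],
    [0,0,0],
  ],
  dr=[
    [0,0,0],
    [0,0,0],
    [0,0,-10],
    [0,0,-10],
    [0,0,-10],
  ],
  grip=[50,50,50,50,50],
)

```text
clock: 6.55
position: [500.5, -63.8, 105.8]
ee_rot: [-0.32, 0.947, -0.0, 0.002]
contact_force: [-0.1, -0.3, 0.1]
gripper_width: 50.0
```

Request:
send_rows(
  translation=[
    [0,0,0],
    [0,0,0],
    [0,0,0],
    [0,0,0],
    [0,0,0],
  ],
  dr=[
    [0,0,-10],
    [0,0,-10],
    [0,0,-10],
    [0,0,-10],
    [0,0,-10],
  ],
  grip=[50,50,50,50,50],
)

```text
clock: 7.18
position: [499.6, -64.0, 104.2]
ee_rot: [-0.691, 0.723, -0.0, 0.0]
contact_force: [-0.5, -0.4, -0.4]
gripper_width: 50.1
```

```bash
python3 -c "
from h import *
to([581.4,-164.5,104],187)
"
```

```text
t 7.17 pos [499.6 -64.  104.2] jawdir 177.3 z [ 0.  0. -1.] F [-0.5 -0.4 -0.4] w 50.1 j [ 0.2   0.32 -0.46 -0.   -0.79 -0.24]
tool delta [109.7 -68.9   0.2]
```

Request:
send_rows(
  translation=[
    [30,-19,0],
    [40,-25,0],
    [40,-25,0],
    [0,0,40],
    [0,0,20],
  ],
  dr=[
    [0,0,-10],
    [0,0,0],
    [0,0,0],
    [0,0,0],
    [0,0,0],
  ],
  grip=[50,50,50,50,50],
)

```text
clock: 7.8
position: [575.4, -168.7, 42.0]
ee_rot: [0.748, -0.663, -0.001, 0.001]
contact_force: [-0.6, 0.4, -0.5]
gripper_width: 50.1
```

```bash
python3 -c "
from h import *
to([581.4,-164.5,4],187)
for c in ['top','wrist']:
  cv2.imwrite('pics/%s5.png'%c,arm.get_image(c)[:,:,::-1])
  for t in ('plate','gate','gate_stop'):
    print(c,t,[(q['xyz'],q['confidence']) for q in arm.place_of(t,c)[:1]])
cv2.imwrite('pics/r5.png',rect(cv2.imread('pics/top5.png'),arm.camera_info('top'),16,430,680,-150,230))
"
```

```text
t 7.80 pos [ 575.4 -168.7   42. ] jawdir -173.1 z [-0.003  0.001 -1.   ] F [-0.6  0.4 -0.5] w 50.1 j [-0.02  0.54 -0.28 -0.   -0.76  0.14]
tool delta [-3.4 -6.4 38. ]
top plate [([569.5, -68.9, -1.9], 0.73)]
top gate [([546.0, 118.3, 0.0], 0.75)]
top gate_stop [([536.8, 182.3, -1.7], 0.98)]
wrist plate [([571.6, -70.4, -1.0], 0.94)]
wrist gate []
wrist gate_stop []
```

View pics/r5.png

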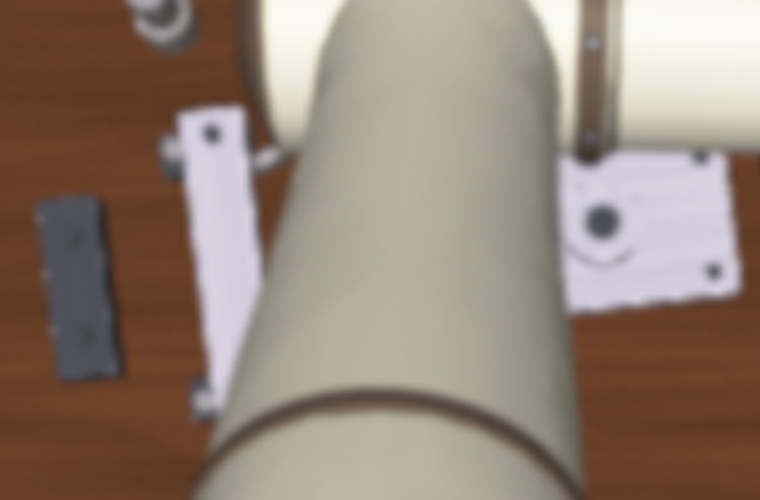

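View pics/wrist5.png

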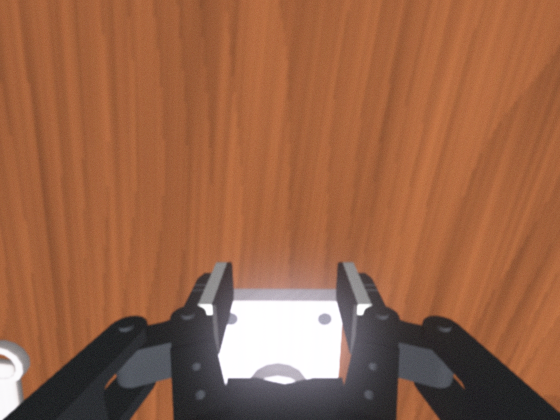

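Request:
send_rows(
  translation=[
    [0,-6,15],
    [0,0,17],
    [0,0,6],
    [0,0,0],
    [-5,0,0],
  ],
  dr=[
    [0,0,0],
    [0,0,0],
    [0,0,0],
    [0,0,0],
    [0,0,0],
  ],
  grip=[50,50,50,50,50],
)

```text
clock: 8.82
position: [582.5, -162.6, 6.2]
ee_rot: [0.749, -0.663, 0.0, -0.0]
contact_force: [0.5, 0.6, -0.0]
gripper_width: 50.0
```

Request:
send_rows(
  translation=[
    [-5,0,0],
    [-4,0,0],
    [-4,0,0],
    [-3,0,0],
    [-3,0,0],
  ],
  dr=[
    [0,0,0],
    [0,0,0],
    [0,0,0],
    [0,0,0],
    [0,0,0],
  ],
  grip=[50,50,50,50,50],
)

```text
clock: 9.45
position: [580.2, -143.7, 6.2]
ee_rot: [0.749, -0.662, 0.0, 0.0]
contact_force: [0.3, -2.4, -1.7]
gripper_width: 49.8
```

```bash
python3 -c "
from h import *
to([556.3,39.6,4],187)
"
```

```text
t 9.45 pos [ 580.2 -143.7    6.2] jawdir -173.0 z [ 0. -0. -1.] F [ 0.3 -2.4 -1.7] w 49.8 j [ 0.03  0.58 -0.31  0.   -0.68  0.09]
tool delta [-184.9    1.4    2.2]
```

Request:
send_rows(
  translation=[
    [-5,0,2],
    [-8,0,0],
    [-8,0,0],
    [-8,0,0],
    [-8,0,0],
  ],
  dr=[
    [0,0,0],
    [0,0,0],
    [0,0,0],
    [0,0,0],
    [0,0,0],
  ],
  grip=[50,50,50,50,50],
)

```text
clock: 10.07
position: [576.4, -107.6, 5.0]
ee_rot: [0.749, -0.662, 0.001, -0.0]
contact_force: [0.1, -5.9, 2.9]
gripper_width: 49.9
```

Request:
send_rows(
  translation=[
    [-8,0,0],
    [-8,0,0],
    [-8,0,0],
    [-6,0,0],
    [-3,0,0],
  ],
  dr=[
    [0,0,0],
    [0,0,0],
    [0,0,0],
    [0,0,0],
    [0,0,0],
  ],
  grip=[50,50,50,50,50],
)

```text
clock: 10.7
position: [572.2, -74.6, 4.9]
ee_rot: [0.749, -0.662, 0.001, -0.0]
contact_force: [1.0, -5.5, 3.4]
gripper_width: 50.0
```

```bash
python3 -c "
from h import *
to([556.3,39.6,4],187)
for c in ['scene','wrist']:
  cv2.imwrite('pics/%s6.png'%c,arm.get_image(c)[:,:,::-1])
  for t in ('plate',):
    print(c,t,[(q['xyz'],q['confidence']) for q in arm.place_of(t,c)[:1]])
im=cv2.imread('pics/scene6.png')[170:310,220:420]
cv2.imwrite('pics/s6.png',cv2.resize(im,None,fx=4,fy=4,interpolation=cv2.INTER_CUBIC))
"
```

```text
t 10.70 pos [572.2 -74.6   4.9] jawdir -172.9 z [ 0.002 -0.001 -1.   ] F [ 1.  -5.5  3.4] w 50.0 j [ 0.15  0.56 -0.37  0.   -0.64 -0.03]
tool delta [-115.3    1.9    0.9]
scene plate [([560.9, -1.6, -0.1], 0.76)]
wrist plate [([563.6, 0.1, -0.3], 0.89)]
```

View pics/s6.png

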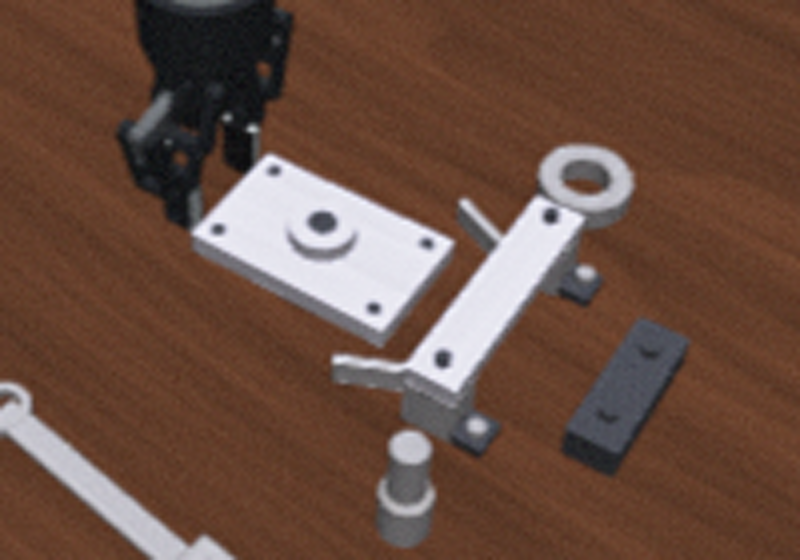

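View pics/wrist6.png

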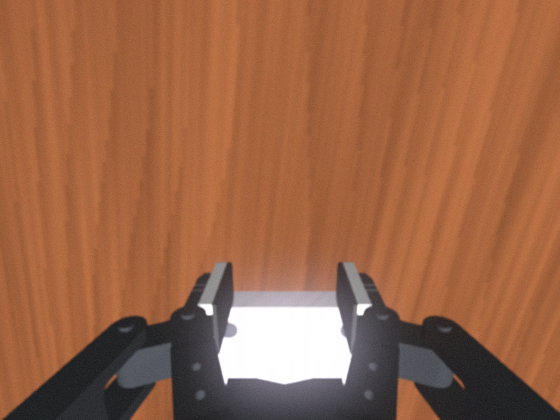

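Request:
send_rows(
  translation=[
    [-5,0,0],
    [-8,0,0],
    [-8,0,0],
    [-8,0,0],
    [-8,0,0],
  ],
  dr=[
    [0,0,0],
    [0,0,0],
    [0,0,0],
    [0,0,0],
    [0,0,0],
  ],
  grip=[50,50,50,50,50],
)

```text
clock: 11.52
position: [567.0, -37.8, 4.4]
ee_rot: [0.749, -0.663, 0.0, 0.0]
contact_force: [0.8, -6.0, 4.5]
gripper_width: 50.2
```

Request:
send_rows(
  translation=[
    [-8,0,0],
    [-8,0,0],
    [-8,0,0],
    [-8,0,0],
    [-8,0,0],
  ],
  dr=[
    [0,0,0],
    [0,0,0],
    [0,0,0],
    [0,0,0],
    [0,0,0],
  ],
  grip=[50,50,50,50,50],
)

```text
clock: 12.15
position: [561.9, 1.8, 4.4]
ee_rot: [0.749, -0.663, 0.0, 0.0]
contact_force: [0.9, -5.3, 5.6]
gripper_width: 50.1
```

Request:
send_rows(
  translation=[
    [-6,0,0],
    [-6,0,0],
    [-4,0,0],
    [-4,0,0],
    [-2,0,0],
  ],
  dr=[
    [0,0,0],
    [0,0,0],
    [0,0,0],
    [0,0,0],
    [0,0,0],
  ],
  grip=[50,50,50,50,50],
)

```text
clock: 12.78
position: [559.0, 23.5, 4.3]
ee_rot: [0.749, -0.663, -0.0, 0.001]
contact_force: [0.6, -7.0, 4.4]
gripper_width: 49.8
```

```bash
python3 -c "
from h import *
to([556.3,39.6,4],187)
for c in ['scene']:
  cv2.imwrite('pics/%s7.png'%c,arm.get_image(c)[:,:,::-1])
im=cv2.imread('pics/scene7.png')[170:310,220:420]
cv2.imwrite('pics/s7.png',cv2.resize(im,None,fx=4,fy=4,interpolation=cv2.INTER_CUBIC))
"
```

```text
t 12.78 pos [559.   23.5   4.3] jawdir -173.0 z [-0.001 -0.001 -1.   ] F [ 0.6 -7.   4.4] w 49.8 j [ 0.33  0.54 -0.41  0.   -0.62 -0.21]
tool delta [-16.3   0.7   0.3]
```

View pics/s7.png

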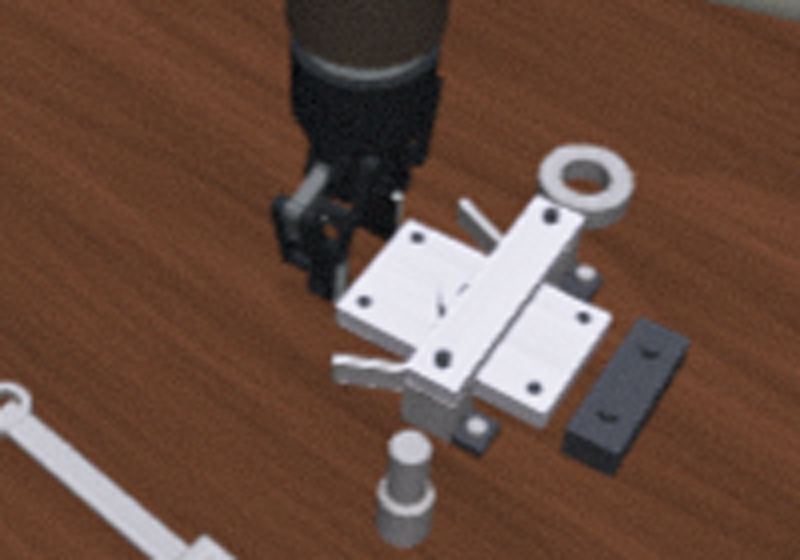

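Request:
send_rows(
  translation=[
    [-4,0,0],
    [-4,0,0],
    [-2,0,0],
    [-2,0,0],
    [-1,0,0],
  ],
  dr=[
    [0,0,0],
    [0,0,0],
    [0,0,0],
    [0,0,0],
    [0,0,0],
  ],
  grip=[50,50,50,50,50],
)

```text
clock: 13.45
position: [557.3, 36.3, 4.2]
ee_rot: [0.749, -0.663, -0.0, 0.001]
contact_force: [1.0, -5.4, 3.8]
gripper_width: 49.9
```

Request:
send_rows(
  translation=[
    [-1,0,0],
    [-1,0,0],
    [-1,0,0],
    [-1,0,0],
    [0,0,0],
  ],
  dr=[
    [0,0,0],
    [0,0,0],
    [0,0,0],
    [0,0,0],
    [0,0,0],
  ],
  grip=[50,50,50,50,50],
)

```text
clock: 14.08
position: [557.1, 37.3, 4.2]
ee_rot: [0.749, -0.663, 0.001, 0.002]
contact_force: [4.3, -19.0, 4.2]
gripper_width: 49.8
```

Request:
send_rows(
  translation=[
    [-1,0,0],
    [0,0,0],
    [0,0,0],
    [0,0,0],
    [0,0,0],
  ],
  dr=[
    [0,0,0],
    [0,0,0],
    [0,0,0],
    [0,0,0],
    [0,0,0],
  ],
  grip=[50,50,50,50,50],
)

```text
clock: 14.7
position: [557.0, 37.4, 4.2]
ee_rot: [0.749, -0.663, 0.001, 0.003]
contact_force: [6.8, -23.3, 2.8]
gripper_width: 50.2
```

```bash
python3 -c "
from h import *
s,_=st();print(s['wrist_torque'])
for c in ['scene']:
  cv2.imwrite('pics/%s8.png'%c,arm.get_image(c)[:,:,::-1])
im=cv2.imread('pics/scene8.png')[170:310,220:420]
cv2.imwrite('pics/s8.png',cv2.resize(im,None,fx=4,fy=4,interpolation=cv2.INTER_CUBIC))
"
```

```text
t 14.70 pos [557.   37.4   4.2] jawdir -173.0 z [-0.002 -0.005 -1.   ] F [  6.8 -23.3   2.8] w 50.2 j [ 0.36  0.54 -0.41  0.01 -0.62 -0.24]
[-6.52638697 -1.88486671  0.07735501]
```

View pics/s8.png

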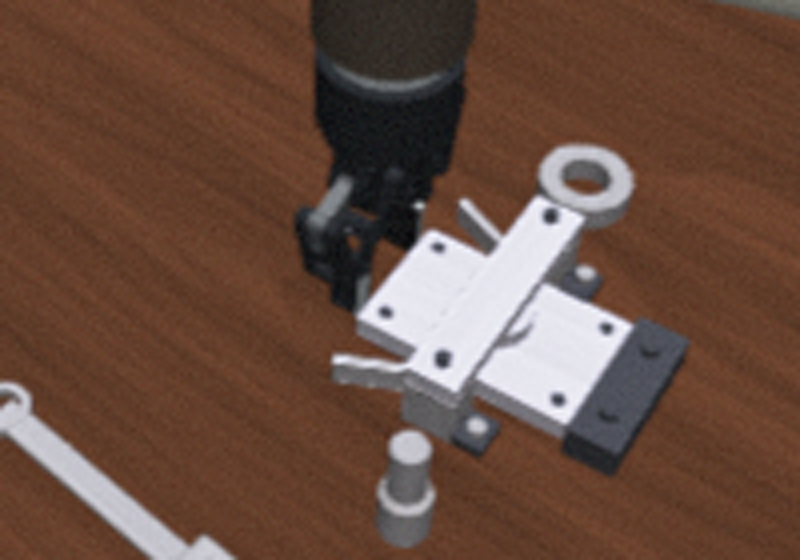

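Request:
send_rows(
  translation=[
    [2,0,0],
    [8,0,0],
    [20,0,0],
    [0,0,-50],
    [0,0,-60],
  ],
  dr=[
    [0,0,0],
    [0,0,0],
    [0,0,0],
    [0,0,0],
    [0,0,0],
  ],
  grip=[50,50,50,50,50],
)

```text
clock: 15.38
position: [559.6, 11.4, 113.6]
ee_rot: [0.749, -0.663, -0.002, 0.002]
contact_force: [1.3, 0.1, 0.3]
gripper_width: 50.1
```

```bash
python3 -c "
from h import *
to([355,292,130])
for c in ['top','wrist','scene']:
  cv2.imwrite('pics/%s9.png'%c,arm.get_image(c)[:,:,::-1])
  for t in ('plate','gate','button_top'):
    print(c,t,[(q['xyz'],q['confidence']) for q in arm.place_of(t,c)[:1]])
im=cv2.imread('pics/scene9.png')[170:310,300:500]
cv2.imwrite('pics/s9.png',cv2.resize(im,None,fx=4,fy=4,interpolation=cv2.INTER_CUBIC))
"
```

```text
t 15.38 pos [559.6  11.4 113.6] jawdir -173.0 z [-0.005 -0.001 -1.   ] F [1.3 0.1 0.3] w 50.1 j [ 0.31  0.39 -0.31 -0.   -0.88 -0.19]
tool delta [-303.4  169.1  -15.7]
top plate [([545.6, 113.0, -3.7], 0.59)]
top gate [([547.9, 116.9, -2.4], 0.64)]
top button_top []
wrist plate [([547.8, 110.4, -0.0], 0.78)]
wrist gate [([549.2, 114.9, -2.2], 0.7)]
wrist button_top []
scene plate [([546.6, 110.9, -0.8], 0.8)]
scene gate [([548.7, 114.6, 0.6], 0.75)]
scene button_top [([357.9, 295.9, 18.7], 0.7)]
```

View pics/s9.png

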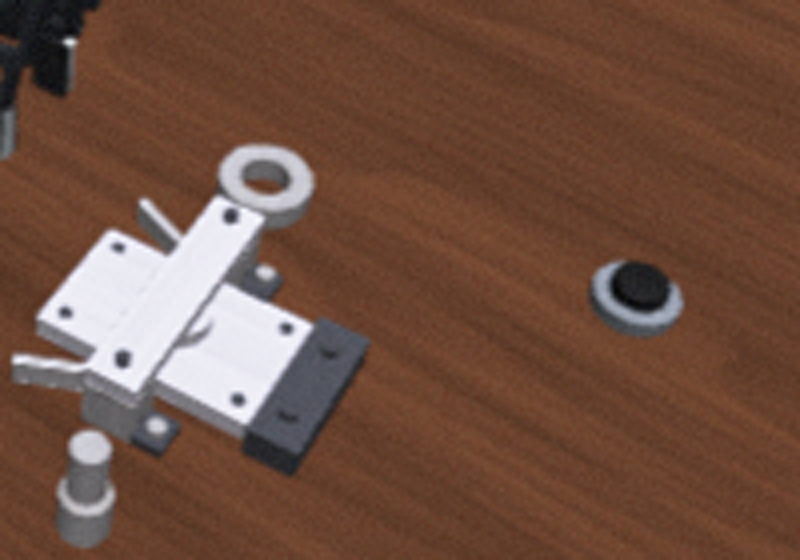

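View pics/wrist9.png

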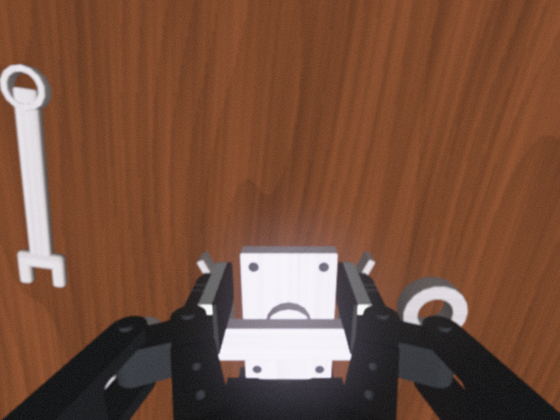

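```bash
python3 -c "
from h import *
im=cv2.imread('pics/top9.png')
cv2.imwrite('pics/r9.png',rect(im,arm.camera_info('top'),16,480,620,20,220,4))
im=cv2.imread('pics/top0.png')
cv2.imwrite('pics/r9b.png',rect(im,arm.camera_info('top'),16,480,620,20,220,4))
"
```

```text
(no output)
```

View pics/r9.png

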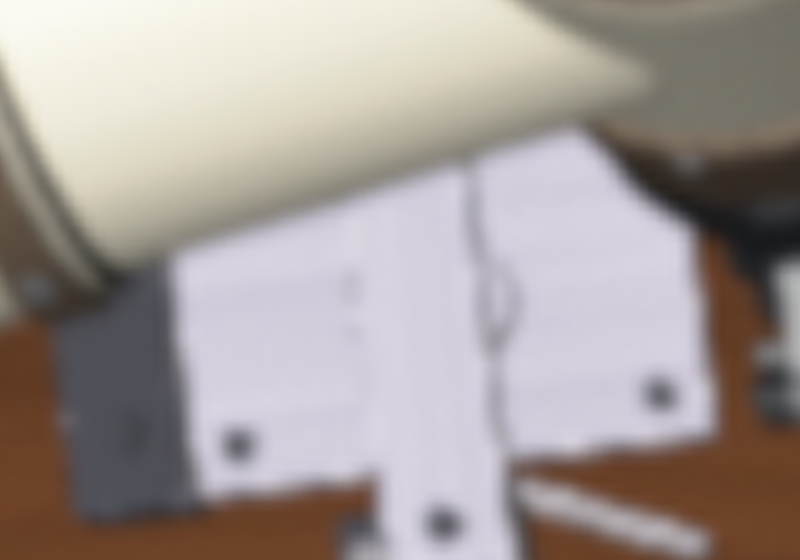

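Request:
send_rows(
  translation=[
    [-23,13,-16],
    [-40,22,0],
    [-40,22,0],
    [-40,22,0],
    [-40,22,0],
  ],
  dr=[
    [0,0,0],
    [0,0,0],
    [0,0,0],
    [0,0,0],
    [0,0,0],
  ],
  grip=[0,0,0,0,0],
)

```text
clock: 16.6
position: [437.2, 182.6, 129.9]
ee_rot: [0.749, -0.662, 0.0, 0.0]
contact_force: [0.3, 0.3, 0.2]
gripper_width: -0.2
```

Request:
send_rows(
  translation=[
    [-40,22,0],
    [-40,22,0],
    [-20,12,0],
    [0,0,0],
    [0,0,0],
  ],
  dr=[
    [0,0,0],
    [0,0,0],
    [0,0,0],
    [0,0,0],
    [0,0,0],
  ],
  grip=[0,0,0,0,0],
)

```text
clock: 17.23
position: [370.5, 273.5, 129.9]
ee_rot: [0.749, -0.663, 0.0, 0.0]
contact_force: [0.6, -1.3, 0.2]
gripper_width: 0.0
```

```bash
python3 -c "
from h import *
to([355.5,293.5,30])
for c in ['top','wrist','scene']:
  cv2.imwrite('pics/%s10.png'%c,arm.get_image(c)[:,:,::-1])
  for t in ('button_top',):
    print(c,t,[(q['xyz'],q['confidence']) for q in arm.place_of(t,c)[:1]])
"
```

```text
t 17.23 pos [370.5 273.5 129.9] jawdir -173.0 z [-0.    -0.001 -1.   ] F [ 0.6 -1.3  0.2] w 0.0 j [ 0.99  0.22 -0.53 -0.   -0.83 -0.87]
tool delta [-21.7  12.4  99.9]
top button_top [([370.3, -309.7, 0.8], 0.59)]
wrist button_top [([361.5, 294.0, 19.7], 0.84)]
scene button_top [([356.8, 293.9, 18.1], 0.53)]
```

View pics/wrist10.png

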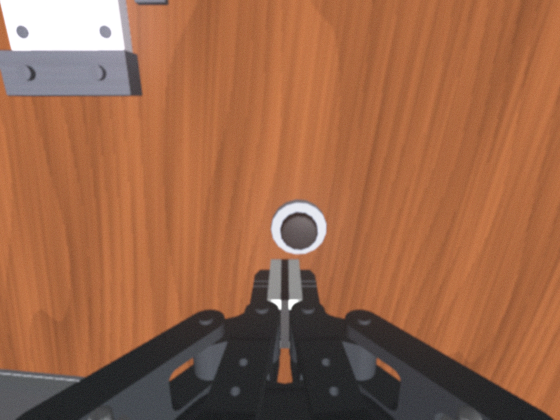

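```bash
python3 -c "
from h import *
i=arm.camera_info('wrist');C=np.array(i['cam_to_world'])
for u,v,z in [(299,230,20)]:
    d=C[:3,:3]@[(u-i['cx'])/i['fx'],(v-i['cy'])/i['fy'],1];p=C[:3,3]+d*(z-C[2,3])/d[2];print(u,v,np.round(p,1))
    to([p[0],p[1],35])
"
```

```text
299 230 [355.8 290.8  20. ]
t 17.52 pos [370.8 273.4 130.1] jawdir -173.1 z [-0. -0. -1.] F [-0.4 -0.2 -0.2] w -0.2 j [ 0.99  0.22 -0.53  0.   -0.83 -0.87]
tool delta [-19.1  12.7  95. ]
```

Target about (356.5, 292).

Request:
send_rows(
  translation=[
    [-20,12.5,40],
    [0,0,40],
    [0,0,15],
    [0,0,0],
    [0,0,0],
  ],
  dr=[
    [0,0,0],
    [0,0,0],
    [0,0,0],
    [0,0,0],
    [0,0,0],
  ],
  grip=[0,0,0,0,0],
)

```text
clock: 18.15
position: [356.1, 292.7, 35.8]
ee_rot: [0.749, -0.663, -0.0, -0.001]
contact_force: [0.1, 0.6, 0.5]
gripper_width: 0.3
```

Request:
send_rows(
  translation=[
    [0,0,4],
    [0,0,4],
    [0,0,3],
    [0,0,2],
    [0,0,0],
  ],
  dr=[
    [0,0,0],
    [0,0,0],
    [0,0,0],
    [0,0,0],
    [0,0,0],
  ],
  grip=[0,0,0,0,0],
)

```text
clock: 18.77
position: [355.5, 292.2, 22.0]
ee_rot: [0.749, -0.662, 0.0, 0.0]
contact_force: [-0.8, -0.2, 2.0]
gripper_width: -0.0
```

Request:
send_rows(
  translation=[
    [0,0,2],
    [0,0,1],
    [0,0,1],
    [0,0,1],
    [0,0,0],
  ],
  dr=[
    [0,0,0],
    [0,0,0],
    [0,0,0],
    [0,0,0],
    [0,0,0],
  ],
  grip=[0,0,0,0,0],
)

```text
clock: 19.4
position: [355.6, 292.2, 17.1]
ee_rot: [0.749, -0.662, 0.0, 0.0]
contact_force: [-1.1, -1.1, 3.5]
gripper_width: -0.1
```

Request:
send_rows(
  translation=[
    [0,0,1],
    [0,0,1],
    [0,0,1],
    [0,0,0],
    [0,0,0],
  ],
  dr=[
    [0,0,0],
    [0,0,0],
    [0,0,0],
    [0,0,0],
    [0,0,0],
  ],
  grip=[0,0,0,0,0],
)

```text
clock: 20.02
position: [355.6, 292.3, 15.8]
ee_rot: [0.749, -0.662, 0.0, -0.0]
contact_force: [-4.9, -3.7, 20.5]
gripper_width: -0.0
```

Request:
send_rows(
  translation=[
    [0,0,-5],
    [0,0,-15],
    [0,0,-30],
    [0,0,-40],
    [0,0,-40],
  ],
  dr=[
    [0,0,0],
    [0,0,0],
    [0,0,0],
    [0,0,0],
    [0,0,0],
  ],
  grip=[0,0,0,0,0],
)

```text
clock: 20.65
position: [355.4, 292.2, 144.8]
ee_rot: [0.749, -0.663, -0.0, 0.0]
contact_force: [-0.1, -0.1, 0.6]
gripper_width: -0.2
```

Request:
send_rows(
  translation=[
    [0,0,0],
    [0,0,0],
    [0,0,0],
    [0,0,0],
    [0,0,0],
  ],
  dr=[
    [0,0,0],
    [0,0,0],
    [0,0,0],
    [0,0,0],
    [0,0,0],
  ],
  grip=[0,0,0,0,0],
)

```text
clock: 21.28
position: [355.4, 292.1, 143.5]
ee_rot: [0.749, -0.663, 0.0, 0.001]
contact_force: [0.4, -0.7, 0.4]
gripper_width: 0.2
```

```bash
python3 -c "
from h import *
st()
for c in ['top','scene']:
  cv2.imwrite('pics/%s11.png'%c,arm.get_image(c)[:,:,::-1])
im=cv2.imread('pics/scene11.png')[170:310,300:500]
cv2.imwrite('pics/s11.png',cv2.resize(im,None,fx=4,fy=4,interpolation=cv2.INTER_CUBIC))
im=cv2.imread('pics/top11.png')
cv2.imwrite('pics/r11.png',rect(im,arm.camera_info('top'),16,480,620,20,220,4))
"
```

```text
t 21.27 pos [355.4 292.1 143.5] jawdir -173.0 z [-0.001 -0.001 -1.   ] F [ 0.4 -0.7  0.4] w 0.2 j [ 1.04  0.2  -0.51 -0.   -0.87 -0.92]
```

View pics/s11.png

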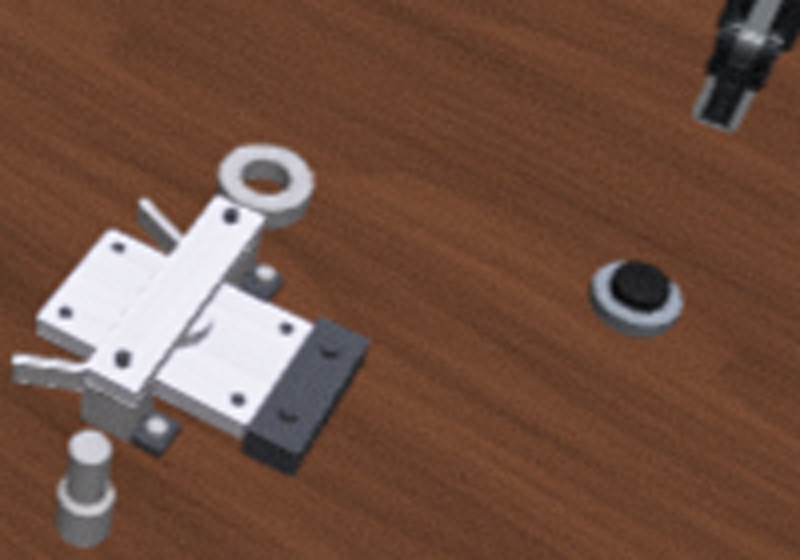

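View pics/r11.png

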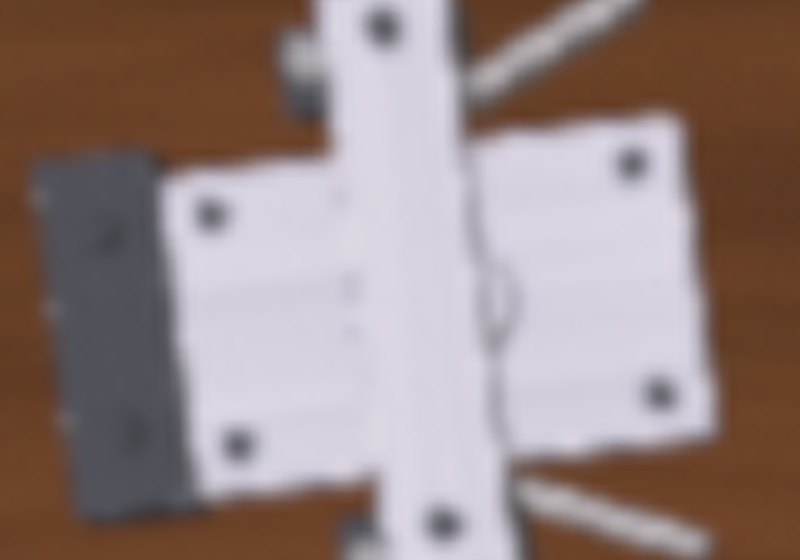

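The plate sits flush and square against the stop (edge from pixel (165,180) to (195,500)), and the button is up again at about (640,285).

```bash
python3 -c "
from bench import arm
print(arm.job_done())"
```

```text
the job is handed in; nothing more can be done
None
```

The plate is home against the stop, the button has been pressed and released, and I handed the job in at about 21 s of the 61 s allowed.

**What I did**
- I first nudged the plate's long side with two fingertips, which squared it up and brought it onto the gate's centre line.
- I then pushed the rear edge with both fingertips, through the mouth and under the bridge, until it met the stop. The force rose from about 5 N to 23 N there.
- After backing off, I pressed the button with the fingers shut. It bottomed out at about 20 N, with the tip at z ≈ 16 mm after first contact near 22 mm, so roughly the full 6 mm travel. I then lifted the arm clear.

**Last checks**
- The top and scene pictures show the plate flush and square against the stop with no visible gap, and the button up.
- The ring gauge and plug gauge look unmoved. I did not measure the other bystanders again, but the arm never came near them at bench height.
- The measured force on the tool was near zero at the end.

**One disagreement:** before the button press, the trained networks put the plate's origin about 4 mm short of the gate's. That is within their stated error, but right at the 4 mm limit. I trusted the contact force and the pictures instead.

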